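Set and lock the rotating specimen stage

TASK

On the round specimen stage, reach into the dial's finger pocket from above with a fingertip and push the dial round until its index line lines up with the scale line at the foot of the tall, headed marker pin on the collar (not the short pin). Then push the lock slide at the side of the stage fully in, towards the dial, so that the setting stays. Leave the dish sitting in the middle of the dial, and do not disturb the things standing round the stage.

Things in the scene. Friction and masses are not known exactly. Their poses are not given: they have to be found in the camera images.
- stage_base: grey round base of the stage, fixed to the worktop, 214 mm diameter, 14 mm high; origin at the centre of its underside, on the dial's axis, z up. Its x axis points away from the robot (turned by up to 0.25 rad). The dial and the collar on it are both 28 mm thick, so that their tops are level 42 mm above the worktop
- dial (a joint): angle of the aluminium dial in rad, positive anticlockwise from above; 0 when the index points along the base's -x axis. Range -1.4 to 1.4; starts within 0.2 of 0. Turns stiffly (about 0.1 N m, 2 N at the pocket), stays where it is left, does not spring back. The dial is a flat disc of 160 mm diameter, 28 mm thick, turning inside the collar
- dial_index (a point): outer end of the dial's index line (a black line 26 mm long with a small diamond at its inner end), 78 mm from the dial's axis, on the dial's top surface. The point's -x axis points radially outward along the line and its y axis is tangential
- dial_pocket (a point): middle of the finger pocket, opposite the index, 58 mm from the dial's axis, at the level of the dial's top. Open above, 28 mm deep (floor 14 mm above the worktop), radially from 34 to 80 mm from the axis (the fixed collar closes it), 56 mm wide across with parallel walls; the point's x axis points radially outward. A finger inside pushes either side wall
- pin_tall_foot (a point): foot centre of the tall white marker pin (7 mm shaft, flat 16 mm head, 29 mm tall), fixed on the collar 99 mm from the dial's axis, 42 mm above the worktop, right outside one of the collar's long scale lines: that line is the target. It runs radially from 82.5 to 92.5 mm from the dial's axis, in line with the pin's foot and the axis
- collar: dark fixed collar round the dial, 163 mm inside and 212 mm outside diameter, with scale lines every 15 degrees; origin on the dial's axis, 14 mm above the worktop. It is set up to 0.22 rad differently each time; the two pins stand 45 degrees to either side of its -x axis, on the robot's side, and may change places
- pin_short_foot (a point): foot centre of the short white headless domed pin (9 mm wide, 8 mm tall) on the collar; not the target
- lock (a joint): travel of the lock slide in m: 0 is out (as found), 0.018 is fully in against its stop. Slides with about 2 N of friction, no spring, stays where it is left; it does not move or stop the dial
- lock_face (a point): middle of the top edge of the outer face of the lock slide's upright black tab, on the robot's right of the dial. The tab is 38 mm wide, 8 mm thick, from 12 to 46 mm above the worktop; outer face 149 mm from the dial's axis as found, on a track 12 mm high that ends 18 mm beyond that face. The point's x axis points inward to the dial's axis, the way to push
- dish: covered clear petri dish, 63 mm diameter, 16 mm high, loose, in the middle of the dial; origin at the centre of its underside
- beaker: glass beaker 53 mm wide, 71 mm tall, loose bystander at the left of the stage; origin at the centre of its underside
- vial: vial with white cap, 27 mm diameter, 60 mm tall, loose bystander at the left of the stage; origin at the centre of its underside
Mind the look-alikes: they are no part of the job. What is shaped like the dish but orange or turquoise is not meant.

How it is judged (in metres and radians):
On the way, in this order (a step that is already met when the one before it is completed fails the run):
1. the dial's index line is lined up with the tall pin's scale line and at rest, the lock still out (y of pin_tall_foot in the frame of dial_index between -0.005 and 0.005 m and x of pin_tall_foot in the frame of dial_index below 0 m and velocity of joint dial between -0.03 and 0.03 rad/s and value of joint lock below 0.006 m), for 0.2 s.
2. the lock slide is pushed fully in, the dial still lined up (y of pin_tall_foot in the frame of dial_index between -0.005 and 0.005 m and x of pin_tall_foot in the frame of dial_index below 0 m and value of joint lock above 0.015 m), for 0.2 s.
At the end, for the whole second after the job is handed in: the index line points at the tall pin's foot within 5 mm sideways, measured at the pin (about 3 degrees), the dial at rest; the lock slide is in by more than 15 of its 18 mm; the dish lies flat within 15 mm of the dial's axis (all of step 2 and velocity of joint dial between -0.03 and 0.03 rad/s and horizontal distance between dish and stage_base below 0.015 m and angle between dish's own z axis and vertical below 0.1 rad); the robot touches nothing.
It fails at once if the dish is lifted more than 8 mm, tipped or pushed out of the middle (height (world z) of dish above 0.05 m or horizontal distance between dish and stage_base above 0.02 m or angle between dish's own z axis and vertical above 0.3 rad).
It fails at once if the beaker is pushed (more than 15 mm), lifted or knocked over (distance of beaker from where it was at the start of the episode above 0.015 m or angle between beaker's own z axis and vertical above 0.4 rad).
It fails at once if the vial is pushed (more than 15 mm), lifted or knocked over (distance of vial from where it was at the start of the episode above 0.015 m or angle between vial's own z axis and vertical above 0.4 rad).
It also fails if it takes over 45 s, if anything falls off the work surface, if the arm or the gripper's body presses on something with over 40 N, if the wrist force passes 120 N, or if a joint passes its speed limit or range.

ROBOT

A 6-joint arm with a two-finger parallel gripper is mounted at the origin on the work surface; the furniture and walls round the work are solid. World frame = base frame: x ahead of the robot, y to its left, z up, the work surface at z = 0. Lengths are in m, angles in degrees, forces in N, time in s.
With the tool pointing down it reaches from about 0.25 to 0.725 m from the base axis. Payload 9.7 kg.
Tool frame: the origin (TCP) lies midway between the tips of the shut fingers; the grasp point (between the pads) lies 19 mm behind it; z points along the fingers, x is the direction in which the jaws open and shut, and the axes are right-handed (so a half turn about z gives the same grasp; the last joint's range is limited). The gripper opens to 85 mm and grips with 20 to 120 N. Pads are 22 mm wide; open, the fingers measure 114 mm over their backs; the gripper's body (76 mm by 85 mm) begins 54 mm behind the grasp point. The pads swing forward as they close: fully open they stand 13 mm farther back than shut.
Start: joints at [-63.197, 4.979, 10.078, 95.1, 0, 90], TCP at [0.248, -0.491, 0.231] pointing down, gripper open.
Joint ranges: [-179.16, 179.16], [-48.56, 103.87], [-65.8, 70.77], [-126.05, 130.52], [-82.76, 87.17], [-180, 180]. Speed limits (degrees/s): [127.2, 127.2, 147.25, 180, 180, 180].

INTERFACE

Orientations are given as [roll, pitch, yaw] about the fixed x, y, z axes, in that order (R = Rz(yaw) Ry(pitch) Rx(roll)).
In Python, from workcell import bot, optics gives the robot as it stands.
- The arm moves only by the shell command python3 -m creep 'ROWS' [FORCE]. ROWS is JSON, a list of rows, each a list of 7 numbers: the shift along the tool's x, y, z in m, then the turn, a rotation vector about the tool's x, y, z in rad, then the opening, from 0 (shut) to 1 (fully open). A call has 1 to 8 rows; each row is the pose to reach, as a shift and turn from the pose commanded when the call began, along the tool's axes at that moment; what a row does not reach only later rows make up. A row lasts 1/10 s, in which the tool goes at most 50 mm and 8.59 degrees, less where a joint would pass 70% of its speed; a pose out of reach is approached as far as the arm can. A call with a gripper value outside its range is refused whole. The fingers move at their own pace and stop on an object; FORCE is the grip in N (left out, the last holds). Time passes only in rows, so rows that repeat a pose let the fingers close. It gives the time, the measured TCP pose, the force and the opening at its end, in the units of the state.
- bot.get_obs(): the state, without advancing time (a new reading comes with each control period).
- optics.camera(name): name is "side" or "top"; returns the picture (400x640x3 uint8, red, green, blue); there is no depth.
- optics.camera_params(name): a dict with "camera_matrix" (3x3 intrinsics, pixels), "D" ([k1, k2, p1, p2, k3] as OpenCV has them; the pictures are not rectified), "R" (3x3) and "t" (3): a world point X has camera coordinates R X + t. Camera axes: x right, y down, z forward; pixel columns grow to the right and rows downward; lengths in m; the calibration is good to about 2 mm. A picture is of the moment at which its call begins. camera_params takes no time and is no camera call.
- bot.job_done(): hands the job in, once; it reports no verdict.
The state is a dict: "time": time; "q": joint angles; "qd": joint speeds; "joint_efforts": joint torques, N m; "ee_pos": TCP position; "tcp_rot": TCP orientation; "wrist_force": force on the tool from outside, world axes, zero at the start; "torque": the same for the moment, N m; "opening": finger opening in m.
Only numpy, scipy, OpenCV 4.12 (cv2) and the standard library are available. Lean on these libraries where they do the work, as an engineer would, in place of code of your own. Each camera call takes 0.05 s, during which the arm holds its last target.

## Working session

There is one attempt and no reset: what is moved stays moved. The work goes in short steps, Python scripts to look and compute and a shell command to move; the robot and the scene stay as the last step left them, time stands still between calls to the robot, and variables do not carry over. Pictures are saved under pics/ and viewed, and the job is handed in when it is done.

```bash
mkdir -p pics; ls; python3 - <<'E'
from workcell import bot, optics
import cv2
for n in ("top","side"):
    im=optics.camera(n); cv2.imwrite(f"pics/{n}0.png",im[:,:,::-1]); p=optics.camera_params(n); print(n,p)
print(bot.get_obs())
E
```

```text
pics
top {'camera_matrix': array([[369.93365188,   0.        , 322.25674835],
       [  0.        , 369.93365188, 193.50860029],
       [  0.        ,   0.        ,   1.        ]]), 'D': array([0.00242044, 0.        , 0.        , 0.        , 0.        ]), 'R': array([[ 0.02732955, -0.99939242, -0.02163077],
       [-0.98905442, -0.02389542, -0.14560345],
       [ 0.14499811,  0.02537329, -0.98910654]]), 't': array([-0.00777092,  0.36640908,  1.122607  ])}
side {'camera_matrix': array([[513.76964129,   0.        , 318.55673878],
       [  0.        , 513.76964129, 192.16242828],
       [  0.        ,   0.        ,   1.        ]]), 'D': array([-0.13380579,  0.        ,  0.        ,  0.        ,  0.        ]), 'R': array([[ 0.9367685 ,  0.34994305,  0.00215245],
       [ 0.27101891, -0.72157649, -0.63708408],
       [-0.22138999,  0.59738365, -0.77079131]]), 't': array([-0.34400133, -0.06093564,  1.31025137])}
{'time': 0.1, 'q': array([-6.31974516e+01,  5.00930894e+00,  1.00379096e+01,  9.51001829e+01,
       -9.52879899e-04,  8.99997429e+01]), 'qd': array([-0.03612191, -0.06604974,  0.07052479, -0.04949986,  0.08027157,
       -0.05341001]), 'joint_efforts': array([ 3.67506673e-04, -5.21558583e+01,  4.65654945e+01,  1.60462788e-02,
        2.29359614e-05, -4.28069420e-07]), 'ee_pos': array([ 0.24790316, -0.49072112,  0.23063121]), 'tcp_rot': array([ 1.79999047e+02,  7.15821805e-02, -6.31971945e+01]), 'wrist_force': array([ 0.32608388, -0.51969483,  0.18013423]), 'torque': array([0.02712174, 0.0324824 , 0.03897221]), 'opening': 0.08534718735303898}
```

View pics/top0.png

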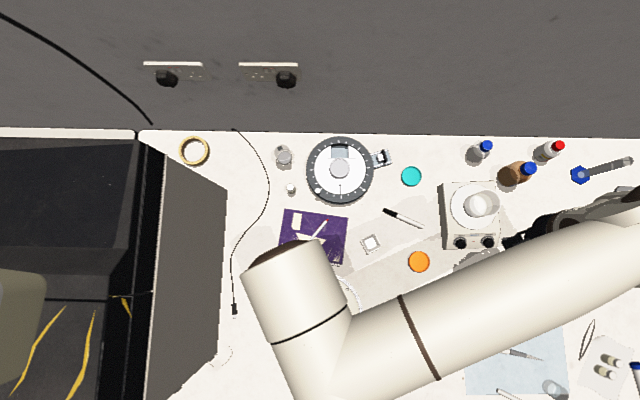

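View pics/side0.png

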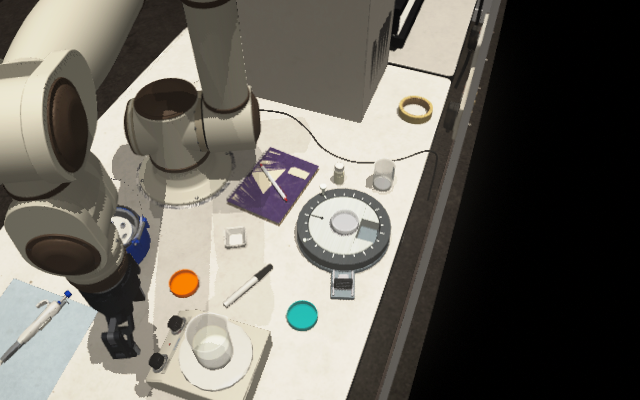

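```bash
python3 - <<'E'
import cv2
a=cv2.imread("pics/top0.png")[125:210,265:400]; b=cv2.imread("pics/side0.png")[150:305,285:405]
cv2.imwrite("pics/topc.png",cv2.resize(a,None,fx=5.9,fy=5.9,interpolation=cv2.INTER_CUBIC))
cv2.imwrite("pics/sidec.png",cv2.resize(b,None,fx=3.8,fy=3.8,interpolation=cv2.INTER_CUBIC))
E
```

```text
(no output)
```

View pics/topc.png

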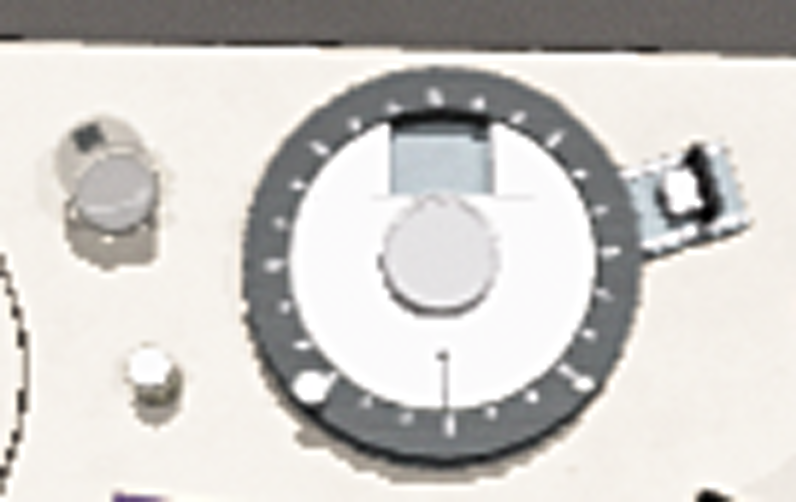

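View pics/sidec.png

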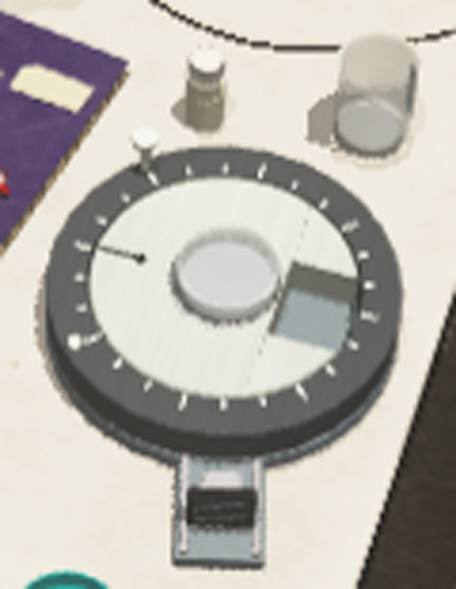

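```bash
cat > h.py <<'E'
import cv2, numpy as np
from workcell import bot, optics
def proj(n,X):
    p=optics.camera_params(n); X=np.asarray(X,float).reshape(-1,3)
    return cv2.projectPoints(X,cv2.Rodrigues(p["R"])[0],p["t"],p["camera_matrix"],p["D"])[0].reshape(-1,2)
def back(n,uv,z):
    p=optics.camera_params(n)
    u=cv2.undistortPoints(np.asarray(uv,float).reshape(-1,1,2),p["camera_matrix"],p["D"]).reshape(-1,2)
    d=np.c_[u,np.ones(len(u))]@p["R"]; c=-p["R"].T@p["t"]
    return c+d*((z-c[2])/d[:,2])[:,None]
def warp(n,img,cx,cy,z,half=.13,N=560):
    # rectified: up = +x, left = +y
    r=np.linspace(half,-half,N); X,Y=np.meshgrid(cx+r,cy+r,indexing='ij')
    uv=proj(n,np.c_[X.ravel(),Y.ravel(),np.full(X.size,z)]).astype(np.float32).reshape(N,N,2)
    return cv2.remap(img,uv[...,0],uv[...,1],cv2.INTER_CUBIC)
E
python3 - <<'E'
from h import *
# rough
px=[(265+(288+597)/2/5.9, 125+262/5.9)]
c=back("top",px,.042); print(c)
cs=back("side",[(285+226/3.8,150+290/3.8)],.042); print(cs)
cx,cy=c[0,:2]
for n in("top","side"):
    w=warp(n,cv2.imread(f"pics/{n}0.png"),cx,cy,.042)
    cv2.imwrite(f"pics/w_{n}.png",w)
E
```

```text
[[ 0.44086188 -0.05151607  0.042     ]]
[[ 0.45036949 -0.0578305   0.042     ]]
```

View pics/w_top.png

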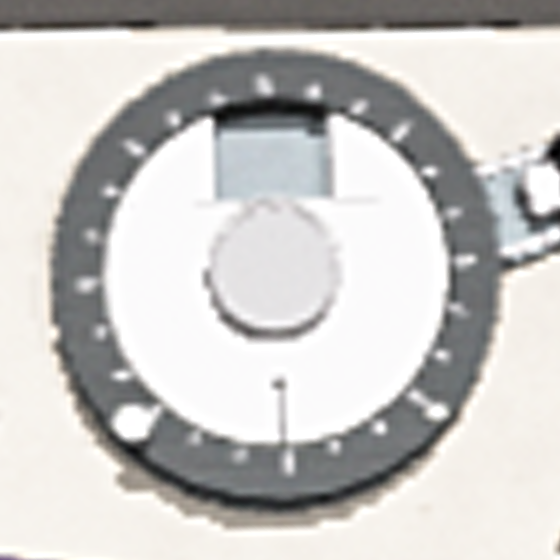

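View pics/w_side.png

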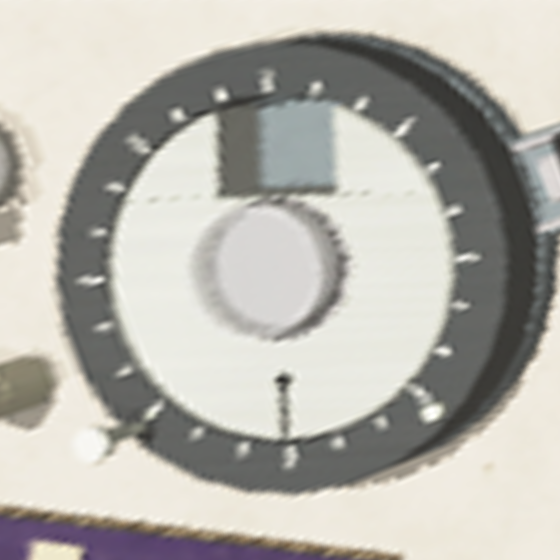

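```bash
cat >> h.py <<'E'
from scipy.spatial.transform import Rotation as Ro
def rel(pos,yaw,tilt=None):
    """row from current measured pose to world pos, tool down with yaw(deg)"""
    o=bot.get_obs(); R0=Ro.from_euler('xyz',o["tcp_rot"],degrees=True)
    R1=Ro.from_euler('xyz',[180,0,yaw],degrees=True)
    return np.r_[R0.inv().apply(np.asarray(pos)-o["ee_pos"]),(R0.inv()*R1).as_rotvec()].round(4).tolist()
E
python3 - <<'E'
from h import *
print(back("top",[(478,205)],.1),back("side",[(209,340)],.1), back("top",[(475,215)],.05))
for w in (-88,-50): print(w,rel([.5035,-.049,.18],w))
E
python3 -m creep '[[0,0,-0.02,0,0,0.15,0],[0,0,-0.02,0,0,0.15,0]]' 40; python3 -c "
from workcell import bot
o=bot.get_obs();print(o['q'],o['tcp_rot'],o['ee_pos'])"
```

```text
[[ 0.33325472 -0.44744891  0.1       ]] [[ 0.31449893 -0.42414633  0.1       ]] [[ 0.30919223 -0.45730576  0.05      ]]
-88 [-0.2789, -0.4273, 0.051, 0.0003, 0.0012, 0.4329]
-50 [-0.2789, -0.4273, 0.051, -0.0001, 0.0012, -0.2303]
time: 0.3
ee_pos: [0.2482, -0.4913, 0.2529]
tcp_rot: [-180.0, -0.1, -71.9]
wrist_force: [0.1, 0.6, 0.7]
opening: 0.0591
[-6.31993243e+01  5.45526882e+00  1.30141579e+01  9.74336549e+01
  7.43269555e-04  9.87418349e+01] [-1.79980232e+02 -1.23666427e-01 -7.19411797e+01] [ 0.24818093 -0.49129214  0.25293019]
```

```bash
python3 - <<'E'
from h import *
print(rel([.42,-.19,.22],0),rel([.5035,-.049,.22],10))
E
```

```text
[-0.2333, -0.2567, 0.0325, 0.0011, -0.0021, -1.2556] [-0.3414, -0.3798, 0.0323, 0.0013, -0.002, -1.4301]
```

```bash
python3 -m creep '[[-0.03,-0.032,0.0,0,0,-0.149,0],[-0.06,-0.064,0.0,0,0,-0.298,0],[-0.09,-0.096,0.0,0,0,-0.447,0],[-0.12,-0.128,0.0,0,0,-0.596,0],[-0.15,-0.16,0.01,0,0,-0.745,0],[-0.18,-0.192,0.01,0,0,-0.894,0],[-0.21,-0.224,0.01,0,0,-1.04,0],[-0.23,-0.255,0.01,0,0,-1.19,0]]' 40
python3 - <<'E'
from h import *
print(rel([.5035,-.049,.18],45),rel([.5035,-.049,.12],92))
E
```

```text
time: 1.1
ee_pos: [0.4187, -0.1906, 0.2408]
tcp_rot: [-180.0, -0.0, -3.0]
wrist_force: [0.0, -0.6, 1.1]
opening: 0.0001
[0.0773, -0.1458, 0.0608, -0.0001, -0.0002, -0.8372] [0.0773, -0.1458, 0.1208, 0.0, -0.0002, -1.6575]
```

```bash
python3 -m creep '[[0.01,-0.02,0.005,0,0,-0.149,0],[0.02,-0.04,0.015,0,0,-0.298,0],[0.03,-0.06,0.025,0,0,-0.447,0],[0.04,-0.08,0.035,0,0,-0.596,0],[0.05,-0.1,0.045,0,0,-0.745,0],[0.06,-0.12,0.055,0,0,-0.894,0],[0.07,-0.135,0.06,0,0,-1.04,0],[0.077,-0.146,0.06,0,0,-1.19,0]]'
python3 - <<'E'
from h import *
# refine: fit pocket & tick geometry with overlay
r=.26/560
cx0,cy0=.44086,-.05152
from math import *
cx,cy=.4455,-.051
def pt(R,a,z=.042): return [cx+R*cos(radians(a)),cy+R*sin(radians(a)),z]
for n in("top","side"):
    im=cv2.imread(f"pics/{n}0.png"); S=5
    im=cv2.resize(im,None,fx=S,fy=S,interpolation=cv2.INTER_CUBIC)
    def poly(P,col,closed=False):
        q=np.int32((proj(n,P)+.5)*S-.5); cv2.polylines(im,[q],closed,col,1,cv2.LINE_AA)
    for R in(.080,.106): poly([pt(R,a) for a in range(0,360,4)],(0,0,255),True)
    poly([pt(.0,182),pt(.078,182)],(255,0,0)); poly([pt(.0825,138.3),pt(.0925,138.3),pt(.099,138.3),pt(.099,138.3,.071)],(0,200,0))
    th=radians(2); c,s=cos(th),sin(th)
    poly([[cx+c*u-s*v,cy+s*u+c*v,.042] for u,v in((.034,-.028),(.034,.028),(.075,.028),(.075,-.028))],(255,0,255),True)
    b=radians(14); c,s=cos(b),sin(b)
    poly([[cx+c*u-s*v,cy+s*u+c*v,.046] for u,v in((-.019,-.149),(.019,-.149),(.019,-.141),(-.019,-.141))],(0,128,255),True)
    poly([[cx+c*u-s*v,cy+s*u+c*v,.012] for u,v in((-.019,-.167),(.019,-.167))],(0,128,255))
    im=im[125*S:215*S,265*S:400*S] if n=="top" else im[150*S:305*S,285*S:405*S]
    if n=="side": im=cv2.resize(im,None,fx=.77,fy=.77,interpolation=cv2.INTER_AREA)
    cv2.imwrite(f"pics/ov_{n}.png",im)
print(rel([.5035,-.049,.12],92))
E
```

```text
time: 1.9
ee_pos: [0.5044, -0.0508, 0.1794]
tcp_rot: [-179.9, 0.0, 65.2]
wrist_force: [0.2, -0.7, 0.0]
opening: -0.0001
[0.0013, -0.0015, 0.0594, -0.0019, 0.0001, -0.4673]
```

View pics/ov_top.png

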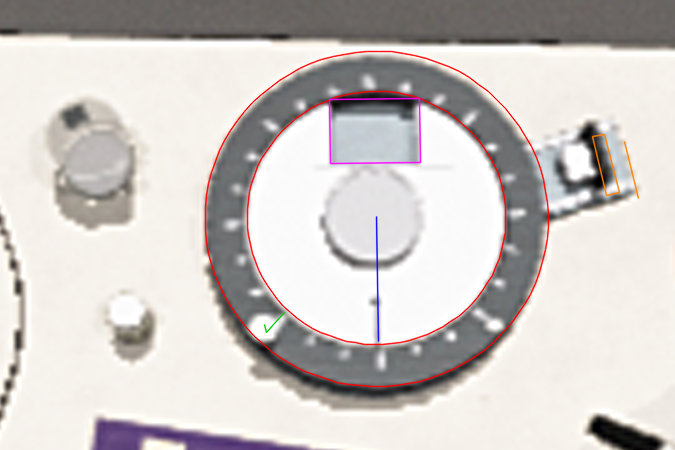

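View pics/ov_side.png

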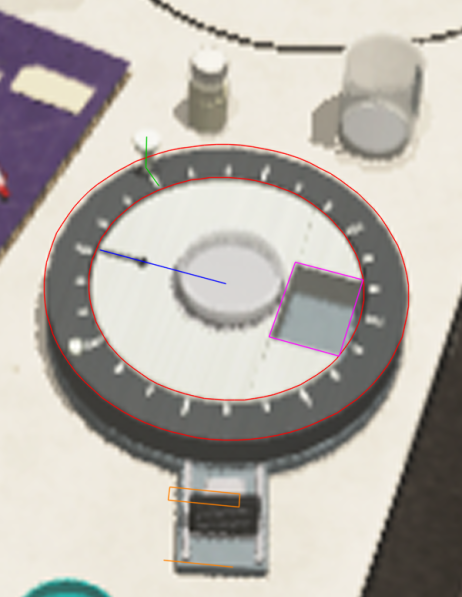

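```bash
python3 - <<'E'
import cv2
a=cv2.imread("pics/top0.png")[143:173,365:398]; b=cv2.imread("pics/side0.png")[260:304,322:364]
cv2.imwrite("pics/tl.png",cv2.resize(a,None,fx=18,fy=18,interpolation=cv2.INTER_CUBIC))
cv2.imwrite("pics/sl.png",cv2.resize(b,None,fx=13,fy=13,interpolation=cv2.INTER_CUBIC))
E
```

```text
(no output)
```

View pics/tl.png

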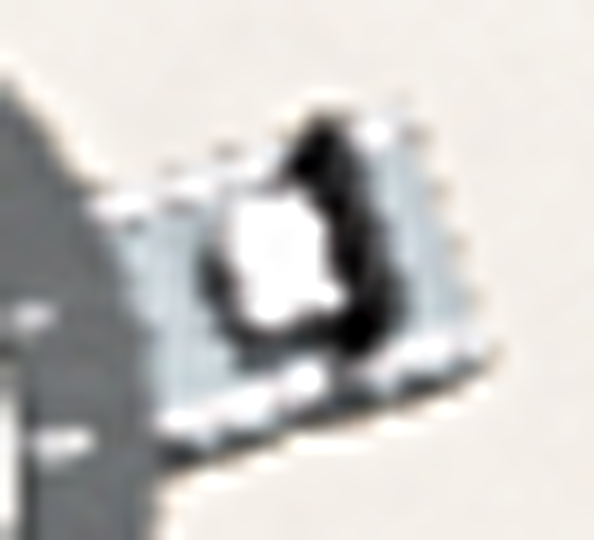

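View pics/sl.png

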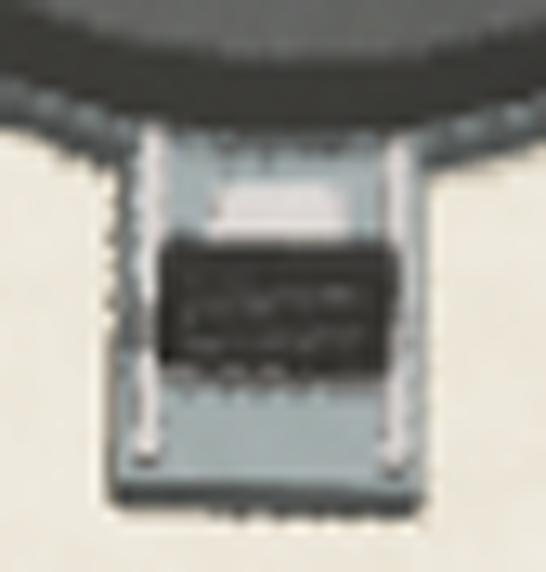

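```bash
python3 - <<'E'
from h import *
for n in("top","side"):
    p=optics.camera_params(n); print(n,-p["R"].T@p["t"])
c=np.array([.4455,-.051])
def rep(name,n,pts,z,x0,y0,S):
    uv=[(x0+(u+.5)/S-.5,y0+(v+.5)/S-.5) for u,v in pts]
    X=back(n,uv,z)[:,:2]; m=X.mean(0)-c
    e=X[1]-X[0]
    print(name,X.round(4).tolist(),"mid",X.mean(0).round(4),"dist",np.hypot(*m).round(4),"base yaw from mid",np.degrees(np.arctan2(m[0],-m[1])).round(1),"edge yaw",np.degrees(np.arctan2(e[1],e[0])).round(1),"len",np.hypot(*e).round(4))
rep("side bottom","side",[(163,370),(385,378)],.012,322,260,13)
rep("side topinner","side",[(165,240),(398,240)],.046,322,260,13)
rep("side trackend","side",[(113,487),(422,492)],.012,322,260,13)
rep("top face","top",[(400,310),(350,110)],.046,365,143,18)
rep("top face bot","top",[(400,310),(350,110)],.012,365,143,18)
rep("top trackend","top",[(480,350),(405,110)],.012,365,143,18)
E
```

```text
top [ 0.199835   -0.02749493  1.16356026]
side [ 0.62884085 -0.7063116   0.97184969]
side bottom [[0.4756, -0.1965], [0.5098, -0.1854]] mid [ 0.4927 -0.191 ] dist 0.1477 base yaw from mid 18.6 edge yaw 18.1 len 0.036
side topinner [[0.4735, -0.1924], [0.5082, -0.1795]] mid [ 0.4908 -0.186 ] dist 0.1424 base yaw from mid 18.6 edge yaw 20.4 len 0.037
side trackend [[0.4751, -0.2194], [0.5219, -0.203]] mid [ 0.4985 -0.2112] dist 0.1687 base yaw from mid 18.3 edge yaw 19.3 len 0.0496
top face [[0.4736, -0.1948], [0.5087, -0.1862]] mid [ 0.4912 -0.1905] dist 0.1468 base yaw from mid 18.1 edge yaw 13.8 len 0.0361
top face bot [[0.482, -0.1999], [0.5181, -0.191]] mid [ 0.5001 -0.1954] dist 0.1544 base yaw from mid 20.7 edge yaw 13.8 len 0.0372
top trackend [[0.4751, -0.214], [0.5183, -0.2007]] mid [ 0.4967 -0.2073] dist 0.1645 base yaw from mid 18.1 edge yaw 17.0 len 0.0453
```

```bash
python3 -m creep '[[0.001,-0.001,0.02,0,0,-0.149,0],[0.001,-0.0015,0.04,0,0,-0.298,0],[0.001,-0.0015,0.06,0,0,-0.44,0],[0.001,-0.0015,0.08,0,0,-0.467,0],[0.001,-0.0015,0.09,0,0,-0.467,0],[0.001,-0.0015,0.09,0,0,-0.467,0]]'
python3 - <<'E'
from h import *
for n in("top","side"):
    im=optics.camera(n); cv2.imwrite(f"pics/{n}1.png",im[:,:,::-1])
    a=im[100:230,265:400] if n=="top" else im[130:305,265:425]
    cv2.imwrite(f"pics/{n}1c.png",cv2.resize(a[:,:,::-1],None,fx=3.4,fy=3.4,interpolation=cv2.INTER_CUBIC))
print(rel([.5035,-.049,.023],92))
E
```

```text
time: 2.5
ee_pos: [0.5025, -0.0503, 0.0896]
tcp_rot: [-179.8, -0.0, 91.4]
wrist_force: [-0.1, -0.3, -0.2]
opening: -0.0001
[0.0014, -0.0001, 0.0687, 0.0003, 0.0, -0.0114]
```

View pics/side1c.png

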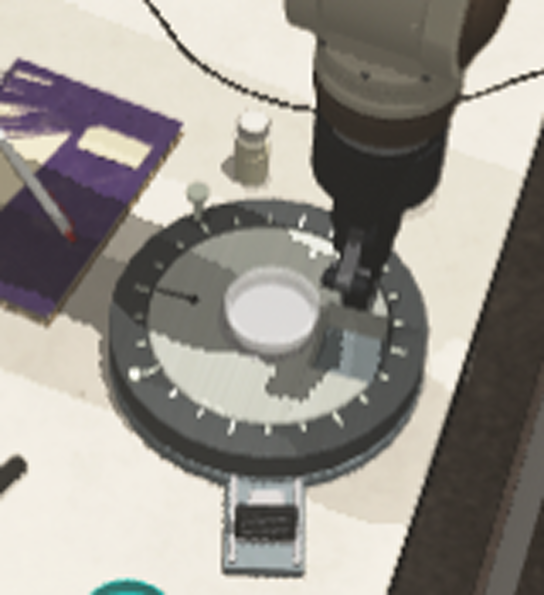

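View pics/top1c.png

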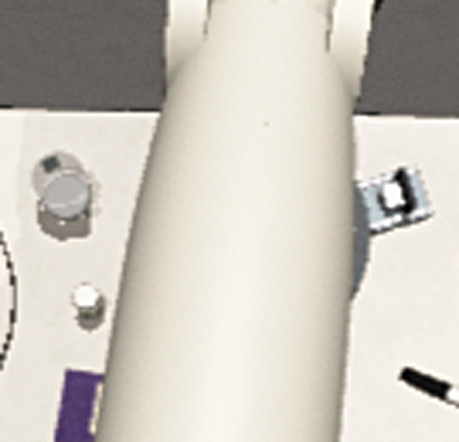

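```bash
python3 -m creep '[[0.001,0,0.015,0,0,-0.01,0],[0.001,0,0.03,0,0,-0.01,0],[0.001,0,0.042,0,0,-0.01,0],[0.001,0,0.052,0,0,-0.01,0],[0.001,0,0.06,0,0,-0.01,0],[0.001,0,0.066,0,0,-0.01,0],[0.001,0,0.066,0,0,-0.01,0]]'
python3 - <<'E'
from h import *
from math import *
o=bot.get_obs(); print(o['ee_pos'],o['tcp_rot'],o['wrist_force'],o['q'])
# arc rows: TCP at radius .058 about axis, finger centred at pocket angle th; contact gives offset: finger half 14.5 vs wall 28 -> lag
c=np.array([.4455,-.051])
for a in (-4,-8,-12,-16,-20,-24,-28,-32,-36): print(a,rel([c[0]+.058*cos(radians(a)),c[1]+.058*sin(radians(a)),.024],90+a))
E
```

```text
time: 3.3
ee_pos: [0.503, -0.0493, 0.0244]
tcp_rot: [-179.9, -0.0, 91.9]
wrist_force: [0.1, -1.2, -0.1]
opening: 0.0
[ 0.50301534 -0.04932026  0.02439888] [-1.79931116e+02 -7.70599510e-03  9.18982932e+01] [ 0.11561905 -1.19472324 -0.08693116] [-5.59914649e+00  2.02752736e-01 -1.78442556e+01  7.20222921e+01
 -1.34799221e-03 -7.49744354e+00]
-4 [-0.0057, 0.0002, 0.0004, -0.0012, -0.0001, 0.1029]
-8 [-0.0097, -0.0004, 0.0004, -0.0012, -0.0, 0.1728]
-12 [-0.0137, -0.0012, 0.0004, -0.0012, 0.0, 0.2426]
-16 [-0.0176, -0.0023, 0.0004, -0.0012, 0.0001, 0.3124]
-20 [-0.0214, -0.0037, 0.0004, -0.0012, 0.0001, 0.3822]
-24 [-0.0251, -0.0054, 0.0004, -0.0012, 0.0001, 0.452]
-28 [-0.0287, -0.0073, 0.0004, -0.0012, 0.0002, 0.5218]
-32 [-0.0321, -0.0094, 0.0004, -0.0012, 0.0002, 0.5916]
-36 [-0.0354, -0.0118, 0.0004, -0.0012, 0.0003, 0.6614]
```

```bash
cat >> h.py <<'E'
from math import *
C=np.array([.4455,-.051])
def pk(th,off,z=.024,R=.058):
    t=radians(th); return [C[0]+R*cos(t)+off*sin(t),C[1]+R*sin(t)-off*cos(t),z]
E
python3 - <<'E'
from h import *
for th in (2,-2,-6,-10,-14,-18,-22,-26): print(th,rel(pk(th,.0135),90+th))
E
```

```text
2 [-0.0132, 0.0005, 0.0004, -0.0012, -0.0001, -0.0018]
-2 [-0.0172, -0.0006, 0.0004, -0.0012, -0.0001, 0.068]
-6 [-0.0211, -0.0019, 0.0004, -0.0012, -0.0001, 0.1379]
-10 [-0.0249, -0.0036, 0.0004, -0.0012, -0.0, 0.2077]
-14 [-0.0286, -0.0055, 0.0004, -0.0012, 0.0, 0.2775]
-18 [-0.0322, -0.0076, 0.0004, -0.0012, 0.0001, 0.3473]
-22 [-0.0356, -0.01, 0.0004, -0.0012, 0.0001, 0.4171]
-26 [-0.0388, -0.0126, 0.0004, -0.0012, 0.0002, 0.4869]
```

```bash
python3 -m creep '[[-0.005,0,0,0,0,0,0],[-0.009,0,0,0,0,0,0],[-0.012,0,0,0,0,0,0],[-0.0145,0.0,0,0,0,0.02,0],[-0.0172,-0.0006,0,0,0,0.068,0],[-0.0172,-0.0006,0,0,0,0.068,0]]'
python3 - <<'E'
from h import *
for th in (-2,-6,-10,-14,-18,-22,-26,-30,-34): print(th,rel(pk(th,.0135),90+th))
E
```

```text
time: 3.9
ee_pos: [0.5035, -0.0669, 0.0255]
tcp_rot: [180.0, 0.0, 87.9]
wrist_force: [-0.6, 0.2, 1.0]
opening: -0.0006
-2 [0.0004, -0.0005, 0.0015, 0.0003, 0.0001, -0.0018]
-6 [-0.0037, -0.0016, 0.0015, 0.0003, 0.0001, 0.068]
-10 [-0.0076, -0.0029, 0.0015, 0.0003, 0.0001, 0.1378]
-14 [-0.0114, -0.0046, 0.0015, 0.0003, 0.0001, 0.2076]
-18 [-0.0151, -0.0064, 0.0015, 0.0003, 0.0001, 0.2774]
-22 [-0.0187, -0.0086, 0.0015, 0.0003, 0.0001, 0.3472]
-26 [-0.0221, -0.011, 0.0015, 0.0003, 0.0001, 0.4171]
-30 [-0.0253, -0.0136, 0.0015, 0.0003, 0.0, 0.4869]
-34 [-0.0284, -0.0164, 0.0015, 0.0003, 0.0, 0.5567]
```

```bash
python3 -m creep '[[-0.0037,-0.0016,0.001,0,0,0.068,0],[-0.0076,-0.0029,0.001,0,0,0.138,0],[-0.0114,-0.0046,0.001,0,0,0.208,0],[-0.0151,-0.0064,0.001,0,0,0.277,0],[-0.0187,-0.0086,0.001,0,0,0.347,0],[-0.0221,-0.011,0.001,0,0,0.417,0],[-0.0253,-0.0136,0.001,0,0,0.487,0],[-0.0253,-0.0136,0.001,0,0,0.487,0]]'
python3 - <<'E'
from h import *
print(bot.get_obs()['wrist_force'])
for n in("side",):
    im=optics.camera(n); cv2.imwrite(f"pics/{n}2.png",im[:,:,::-1])
    a=im[130:305,265:425]
    cv2.imwrite(f"pics/{n}2c.png",cv2.resize(a[:,:,::-1],None,fx=3.4,fy=3.4,interpolation=cv2.INTER_CUBIC))
for th in (-30,-34,-36,-38,-40): print(th,rel(pk(th,.0135),90+th))
E
```

```text
time: 4.7
ee_pos: [0.4889, -0.0917, 0.0244]
tcp_rot: [180.0, 0.0, 60.1]
wrist_force: [-0.1, 0.4, 0.3]
opening: 0.0001
[-0.07175415  0.41063749  0.25846514]
-30 [-0.0001, 0.0, 0.0004, 0.0004, 0.0001, 0.0034]
-34 [-0.0041, -0.0011, 0.0004, 0.0004, 0.0001, 0.0732]
-36 [-0.0061, -0.0017, 0.0004, 0.0004, 0.0001, 0.1081]
-38 [-0.0081, -0.0024, 0.0004, 0.0004, 0.0001, 0.143]
-40 [-0.01, -0.0032, 0.0004, 0.0004, 0.0001, 0.1779]
```

View pics/side2c.png

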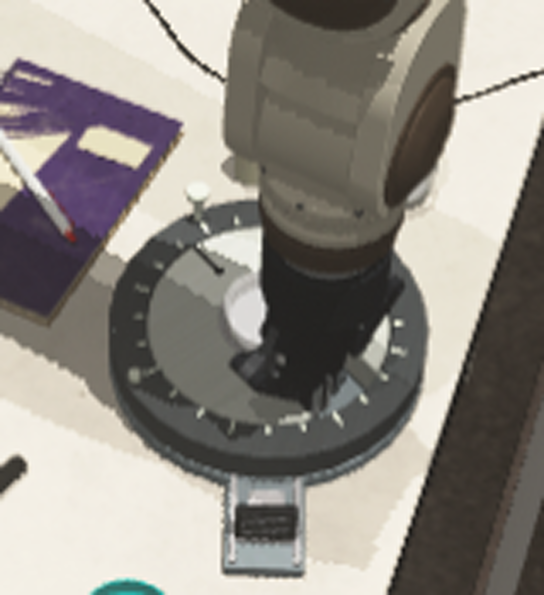

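```bash
python3 - <<'E'
from h import *
w=warp("side",cv2.imread("pics/side2.png"),C[0],C[1],.042,.12,700); 
w=w[300:,0:400]; cv2.imwrite("pics/w2.png",cv2.resize(w,None,fx=1.5,fy=1.5,interpolation=cv2.INTER_CUBIC))
w=warp("side",cv2.imread("pics/side0.png"),C[0],C[1],.042,.12,700); 
w=w[300:,0:400]; cv2.imwrite("pics/w0.png",cv2.resize(w,None,fx=1.5,fy=1.5,interpolation=cv2.INTER_CUBIC))
E
```

```text
(no output)
```

View pics/w2.png

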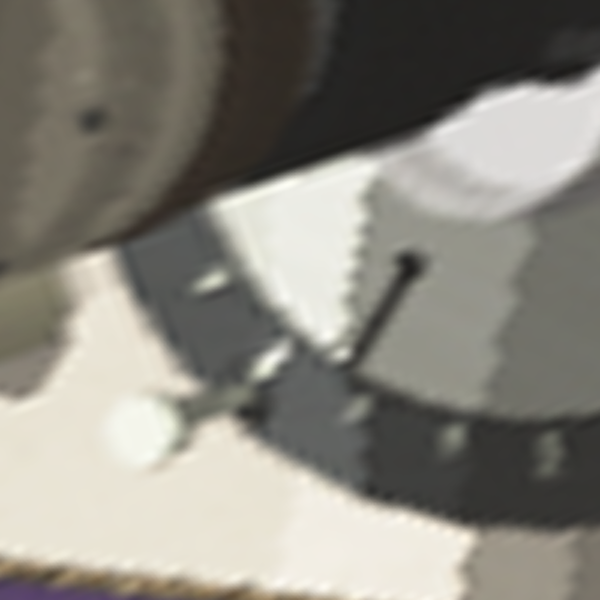

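View pics/w0.png

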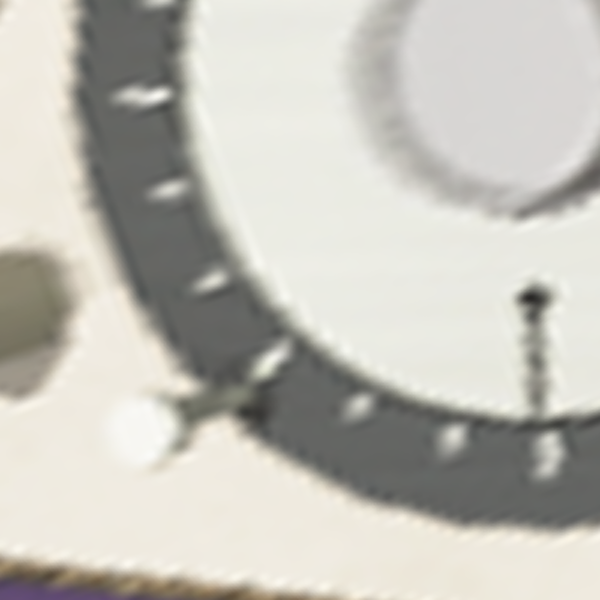

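```bash
python3 -m creep '[[-0.002,-0.0005,0,0,0,0.038,0],[-0.0041,-0.0011,0,0,0,0.073,0],[-0.0061,-0.0017,0,0,0,0.108,0],[-0.0081,-0.0024,0,0,0,0.143,0],[-0.01,-0.0032,0,0,0,0.178,0],[-0.01,-0.0032,0,0,0,0.178,0],[-0.01,-0.0032,0,0,0,0.178,0]]'
python3 - <<'E'
from h import *
print(bot.get_obs()['wrist_force'])
im=optics.camera("side")[:,:,::-1]; cv2.imwrite("pics/side3.png",im)
w=warp("side",im,C[0],C[1],.042,.12,700); 
w=w[300:,0:400]; cv2.imwrite("pics/w3.png",cv2.resize(w,None,fx=1.5,fy=1.5,interpolation=cv2.INTER_CUBIC))
E
```

```text
time: 5.45
ee_pos: [0.4813, -0.0985, 0.0243]
tcp_rot: [180.0, 0.0, 50.0]
wrist_force: [0.5, 0.3, -0.3]
opening: 0.0001
[ 0.5321403   0.32063209 -0.28621504]
```

View pics/w3.png

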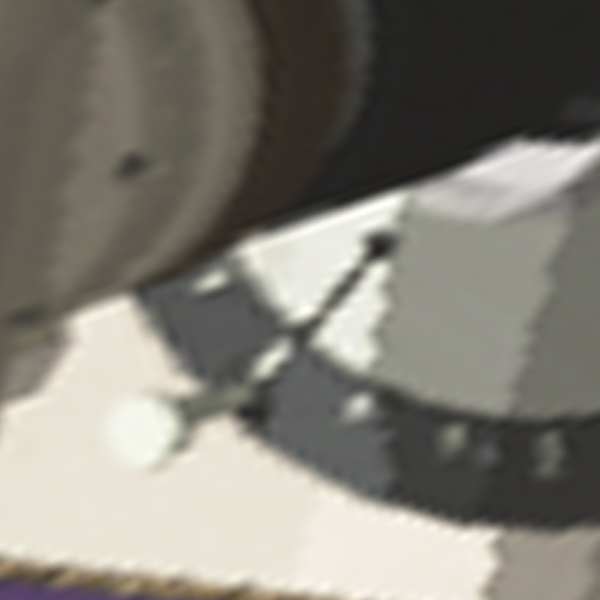

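```bash
python3 -m creep '[[0.004,0.001,0,0,0,0,0],[0.004,0.001,-0.02,0,0,0,0],[0.004,0.001,-0.05,0,0,0,0],[0.004,0.001,-0.09,0,0,0,0],[0.004,0.001,-0.13,0,0,0,0],[0.004,0.001,-0.13,0,0,0,0]]'
python3 - <<'E'
from h import *
# pre-push pose: outside the face, 60mm back, high; yaw options
f=np.array([.492,-.191]); d=C-f; d/=np.hypot(*d); print(d, np.degrees(np.arctan2(d[1],d[0])))
for yaw in (50,18,108): print(yaw, rel([*(f-d*.05),.15],yaw))
print(bot.get_obs()['q'])
E
```

```text
time: 6.1
ee_pos: [0.4869, -0.0963, 0.1599]
tcp_rot: [179.6, -0.2, 50.0]
wrist_force: [0.5, -0.1, -0.4]
opening: 0.0
[-0.31521078  0.94902169] 108.37353857900666
50 [-0.0955, 0.1074, 0.0103, 0.0071, -0.0038, -0.0008]
18 [-0.0955, 0.1074, 0.0103, 0.0058, -0.0057, 0.5577]
108 [-0.0955, 0.1074, 0.0103, 0.0084, 0.0001, -1.0131]
[-1.11830414e+01 -3.69558007e+00 -6.58263135e+00  8.66523100e+01
 -1.97971503e-03  2.88613216e+01]
```

```bash
python3 -m creep '[[-0.02,0.02,0,0.006,-0.005,0.14,0],[-0.04,0.045,0,0.006,-0.005,0.28,0],[-0.06,0.07,0,0.006,-0.005,0.42,0],[-0.08,0.095,0,0.006,-0.005,0.557,0],[-0.095,0.107,0,0.006,-0.005,0.557,0],[-0.095,0.107,0,0.006,-0.005,0.557,0]]'
python3 - <<'E'
from h import *
for n in("top","side"):
    im=optics.camera(n)[:,:,::-1]; cv2.imwrite(f"pics/{n}4.png",im)
    cv2.imwrite(f"pics/w4{n}.png",warp(n,im,C[0],C[1],.042,.12,560))
    cv2.imwrite(f"pics/{n}4c.png",cv2.resize(im[100:320,230:430],None,fx=2.7,fy=2.7,interpolation=cv2.INTER_CUBIC))
f=np.array([.492,-.191]); d=C-f; d/=np.hypot(*d)
print(rel([*(f-d*.03),.022],18.4))
E
```

```text
time: 6.7
ee_pos: [0.5051, -0.2395, 0.1531]
tcp_rot: [-179.7, 0.4, 17.9]
wrist_force: [-0.3, 1.1, -0.2]
opening: -0.0001
[0.003, -0.0175, 0.1317, -0.0053, 0.007, -0.0071]
```

View pics/w4top.png

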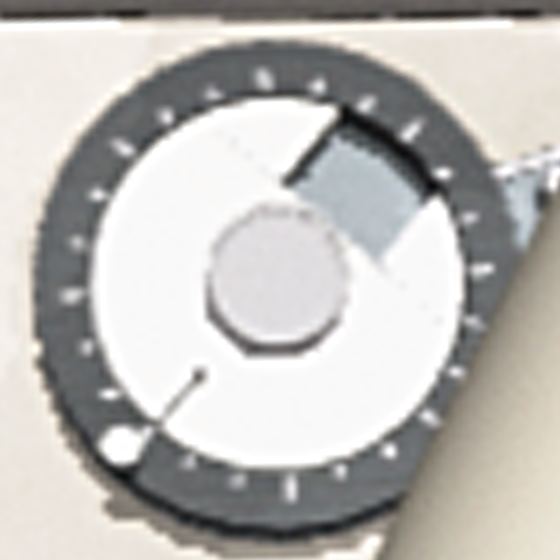

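View pics/w4side.png

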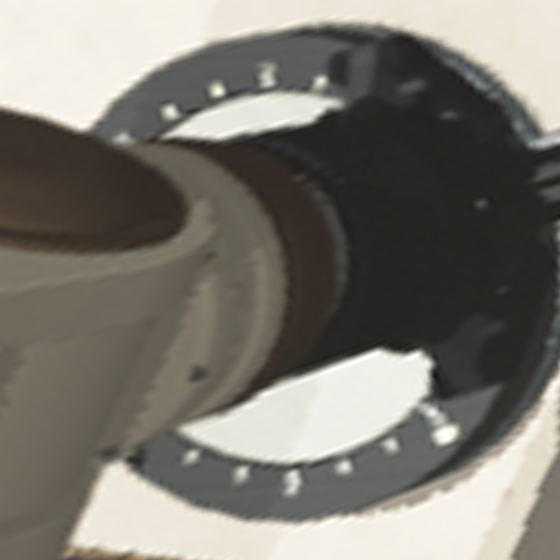

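View pics/side4c.png

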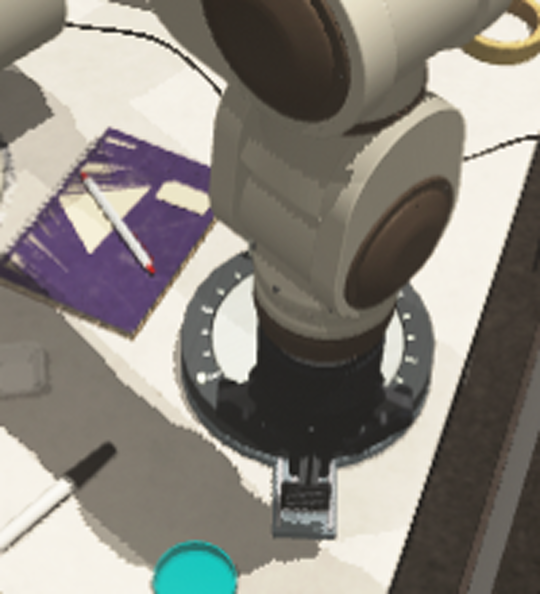

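```bash
cat > ang.py <<'E'
from h import *
from scipy.optimize import least_squares
def measure(n,img,show=True):
    g=cv2.cvtColor(img,cv2.COLOR_BGR2GRAY).astype(np.float32)
    A=np.arange(0,360,.1)
    def prof(c,r0,r1):
        acc=[]
        for r in np.linspace(r0,r1,9):
            P=np.c_[c[0]+r*np.cos(np.radians(A)),c[1]+r*np.sin(np.radians(A)),np.full(A.size,.042)]
            uv=proj(n,P).astype(np.float32)
            acc.append(cv2.remap(g,uv[:,:1],uv[:,1:],cv2.INTER_CUBIC).ravel())
        return np.mean(acc,0)
    c=C.copy(); psi=3.2
    for it in range(6):
        p=prof(c,.084,.091); a=[];m=[]
        for k in range(24):
            t=180+psi+15*k; 
            if k in(3,21): continue
            i=np.round((np.arange(t-5,t+5,.1))*10).astype(int)%3600; s=p[i]
            b=np.median(s); w=np.clip(s-b-15,0,None)
            if not(40<b<130) or w.sum()<100 or (w>0).sum()>60: continue
            off=np.arange(t-5,t+5,.1)[:len(i)]
            a.append((w*off).sum()/w.sum()-15*k-180); m.append(t)
        a=np.array(a);m=np.radians(m)
        # residual angle = psi + (dx*-sin + dy*cos)/r   (d = true center - assumed)
        f=least_squares(lambda v:(a-v[0]-np.degrees((-v[1]*np.sin(m)+v[2]*np.cos(m))/.0875)),[psi,0,0],loss='soft_l1',f_scale=.3)
        psi=f.x[0]; c=c+f.x[1:]
    res=f.fun
    out=[]
    for r0,r1 in((.054,.065),(.066,.076)):
        p=prof(c,r0,r1); i=np.arange(1300,1900); s=-p[i]; 
        s=s-cv2.blur(s.reshape(1,-1),(151,1)).ravel(); k=s.argmax(); j=np.arange(max(k-20,0),min(k+21,len(s)))
        w=np.clip(s[j]-s[k]*.3,0,None); out.append((w*A[i][j]).sum()/w.sum())
    print(n,"center",c.round(4),"psi",psi.round(2),"nticks",len(a),"rms",np.std(res).round(2),"target",(135+psi).round(2),"index",np.round(out,2))
E
python3 - <<'E'
from ang import *
for n,f in(("top","top0"),("side","side0"),("top","top4"),("side","side3")): measure(n,cv2.imread(f"pics/{f}.png"))
E
```

```text
top center [ 0.4441 -0.0499] psi 3.63 nticks 14 rms 0.15 target 138.63 index [182.52 182.36]
side center [ 0.446  -0.0513] psi 3.56 nticks 22 rms 0.13 target 138.56 index [181.91 182.  ]
top center [ 0.4441 -0.05  ] psi 3.6 nticks 21 rms 0.2 target 138.6 index [139.83 139.6 ]
side center [ 0.446  -0.0513] psi 3.56 nticks 18 rms 0.84 target 138.56 index [139.75 139.79]
```

```bash
python3 -m creep '[[0.003,-0.004,0.03,-0.005,0.007,-0.007,0],[0.003,-0.01,0.065,-0.005,0.007,-0.007,0],[0.003,-0.0145,0.095,-0.005,0.007,-0.007,0],[0.003,-0.0165,0.115,-0.005,0.007,-0.007,0],[0.003,-0.0175,0.127,-0.005,0.007,-0.007,0],[0.003,-0.0175,0.129,-0.005,0.007,-0.007,0],[0.003,-0.0175,0.129,-0.005,0.007,-0.007,0]]'
python3 - <<'E'
from h import *
im=optics.camera("side")[:,:,::-1]; cv2.imwrite("pics/side5.png",im)
cv2.imwrite("pics/side5c.png",cv2.resize(im[170:320,250:430],None,fx=3.5,fy=3.5,interpolation=cv2.INTER_CUBIC))
c=np.array([.445,-.0505]); f=np.array([.492,-.191]); d=c-f; d/=np.hypot(*d)
for s in(-.011,0,.007,.009,.011): print(s,rel([*(f+d*s),.024],18.4))
E
```

```text
time: 7.5
ee_pos: [0.5021, -0.2195, 0.0259]
tcp_rot: [179.9, -0.1, 18.4]
wrist_force: [0.1, -0.4, -0.4]
opening: 0.0001
-0.011 [-0.0007, -0.0196, 0.0025, 0.0017, -0.0018, 0.0003]
0 [-0.0007, -0.0306, 0.0025, 0.0017, -0.0018, 0.0003]
0.007 [-0.0008, -0.0376, 0.0024, 0.0017, -0.0018, 0.0003]
0.009 [-0.0008, -0.0396, 0.0024, 0.0017, -0.0018, 0.0003]
0.011 [-0.0008, -0.0416, 0.0024, 0.0017, -0.0018, 0.0003]
```

View pics/side5c.png

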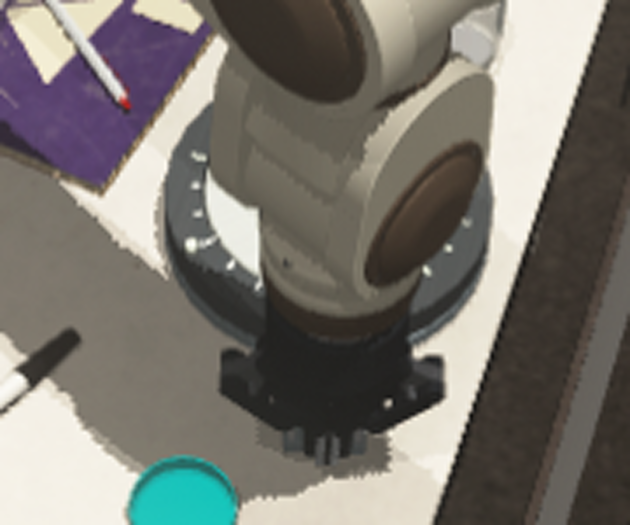

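```bash
python3 -m creep '[[-0.0005,-0.008,0.002,0,0,0,0],[-0.0005,-0.015,0.002,0,0,0,0],[-0.0005,-0.02,0.002,0,0,0,0],[-0.0005,-0.024,0.002,0,0,0,0],[-0.0005,-0.028,0.002,0,0,0,0],[-0.0005,-0.031,0.002,0,0,0,0],[-0.0005,-0.033,0.002,0,0,0,0],[-0.0005,-0.033,0.002,0,0,0,0]]'
python3 -m creep '[[0,-0.001,0,0,0,0,0],[0,-0.002,0,0,0,0,0],[0,-0.002,0,0,0,0,0]]'
```

```text
time: 8.35
ee_pos: [0.4908, -0.1883, 0.0233]
tcp_rot: [180.0, -0.0, 18.4]
wrist_force: [0.6, -0.2, -0.6]
opening: 0.0001
time: 8.65
ee_pos: [0.4902, -0.1867, 0.0233]
tcp_rot: [180.0, -0.0, 18.4]
wrist_force: [0.5, -1.2, 0.8]
opening: 0.0002
```

```bash
python3 -m creep '[[0,-0.001,0,0,0,0,0],[0,-0.002,0,0,0,0,0],[0,-0.002,0,0,0,0,0]]'
python3 -m creep '[[0,-0.001,0,0,0,0,0],[0,-0.0015,0,0,0,0,0],[0,-0.0015,0,0,0,0,0]]'
```

```text
time: 8.95
ee_pos: [0.4895, -0.1846, 0.0233]
tcp_rot: [180.0, -0.0, 18.4]
wrist_force: [1.1, -1.1, 0.7]
opening: -0.0001
time: 9.25
ee_pos: [0.4895, -0.1845, 0.0234]
tcp_rot: [179.8, -0.0, 18.4]
wrist_force: [2.5, -7.5, -2.8]
opening: 0.0003
```

```bash
python3 -m creep '[[0,0.01,0,0,0,0,0],[0,0.02,0,0,0,0,0],[0,0.025,-0.03,0,0,0,0],[0,0.03,-0.07,0,0,0,0],[0,0.06,-0.12,0,0,0,0],[0,0.1,-0.16,0,0,0,0],[0.0,0.14,-0.19,0,0,0,0],[0,0.18,-0.2,0,0,0,0]]'
python3 -m creep '[[-0.04,0.02,0,0,0,0,0],[-0.08,0.04,0,0,0,0,0],[-0.12,0.06,0,0,0,0,0],[-0.15,0.08,0,0,0,0,0],[-0.15,0.08,0,0,0,0,0]]'
python3 - <<'E'
from ang import *
for n in("top","side"):
    im=np.ascontiguousarray(optics.camera(n)[:,:,::-1]); cv2.imwrite(f"pics/{n}6.png",im)
    try: measure(n,im)
    except Exception as e: print(e)
    a=im[115:215,265:400] if n=="top" else im[145:305,280:410]
    cv2.imwrite(f"pics/{n}6c.png",cv2.resize(a,None,fx=3.7 if n=="side" else 5,fy=3.7 if n=="side" else 5,interpolation=cv2.INTER_CUBIC))
E
```

```text
time: 10.05
ee_pos: [0.545, -0.3515, 0.2253]
tcp_rot: [179.8, -0.2, 18.4]
wrist_force: [1.4, -0.1, 0.8]
opening: -0.0003
time: 10.55
ee_pos: [0.424, -0.4767, 0.2211]
tcp_rot: [-180.0, 0.0, 18.1]
wrist_force: [0.3, 0.5, -0.3]
opening: -0.0001
top center [ 0.4442 -0.0498] psi 3.63 nticks 15 rms 0.16 target 138.63 index [139.93 139.73]
side center [ 0.446  -0.0513] psi 3.58 nticks 22 rms 0.14 target 138.58 index [139.9  139.87]
```

View pics/top6c.png

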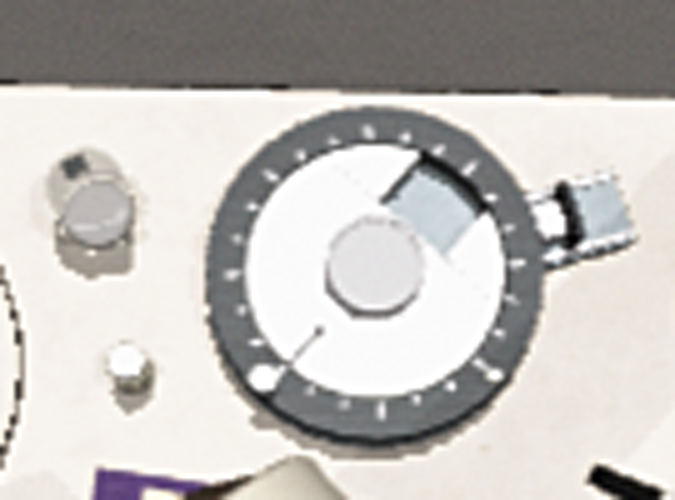

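View pics/side6c.png

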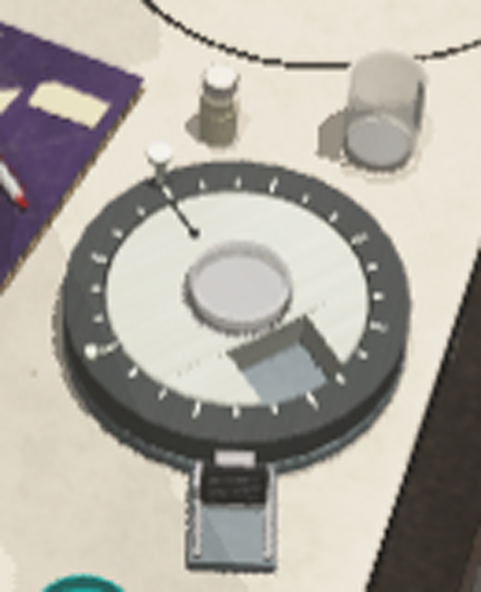

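```bash
python3 - <<'E'
from h import *
c=np.array([.445,-.0505])
a=back("side",[(280+234/3.7,145+503/3.7)],.012)[0,:2]; b=back("side",[(322+274/13,260+374/13)],.012)[0,:2]
print(np.hypot(*(a-c)),np.hypot(*(b-c)))
# dish centre from side: rim of underside/top
for p,z in(((241,283),.050),): print(back("side",[(280+p[0]/3.7,145+p[1]/3.7)],z))
a=cv2.imread("pics/top0.png").astype(int);b=cv2.imread("pics/top6.png").astype(int)
print(abs(a-b)[135:200,270:300].max(),abs(a-b)[135:200,270:300].mean())
E
```

```text
0.13051693953311078 0.14939699991368663
[[ 0.44904539 -0.05035555  0.05      ]]
73 0.9152136752136752
```

```bash
python3 -c "
from workcell import bot
print(bot.job_done())"
```

```text
the job is handed in; nothing more can be done
None
```

I turned the dial to the tall pin's scale line with the shut fingertips in the pocket. I then pushed the lock slide in until it stopped, backed away and handed the job in at about 10.7 s.

My last checks, from both cameras after backing away:
- **Dial:** the index is at about 139.85° and the target line at 138.6°. It stopped about 1.25° short, or about 2 mm sideways at the pin, inside the 5 mm allowed. I did not push it further. The top camera read 139.5–139.9° in its two pictures and the side camera 139.8–139.9°. A coarse reading by eye from the top camera had put it 2° short.
- **Lock:** its outer face moved from 149.4 mm to 130.5 mm from the dial's axis, against 18 mm of travel. The wrist force rose to about 8 N at the stop.
- **Dish:** it lies flat, about 3 to 4 mm from the dial's axis.
- **Beaker and vial:** both look unmoved compared with the first picture.
- **Robot:** clear of everything, the TCP about 0.22 m above the worktop.

No check failed. I did not measure the dial's speed directly, but its reading agreed to about 0.1° before and after the lock push.

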